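# Brace the roller jar and take its cap loose

### The job

Pick up the jar of bearing rollers and set it upright, fully home, in the steel bracing nest on the bench, turned so that the rib on its side goes into the nest's notch. Then unscrew the tight cap (anticlockwise seen from above), stop turning as soon as its threads let go, lift it straight off and finish while still holding it level and still over the middle of the jar's mouth, about one to two centimetres clear of the rim, with the jar left seated in the nest. Leave the bearing, the roll of tape and the carton where they are.

Things in the scene. Friction and masses are not known exactly. Their poses are not given: they have to be found in the camera images.
- jar: White jar, 0.3-0.6 kg, upright. Square body 62 x 62 mm, 70 mm high to a flat shoulder; on its +x side a 12 mm wide upright rib reaches 39 mm from the axis. Above, a round neck 38 mm across, 20 mm high, with three short threads. Origin: centre of underside; z up, x towards the rib. Unbraced, it turns along with its tight cap.
- cap: Black round fluted screw cap, 58 mm across, 28 mm high, 0.06 kg, a small raised bar on top at its +x side. Origin: centre of its lower edge. Starts tight on the jar: origin 72 mm above the jar's underside (2 mm over the shoulder), x axis along the jar's. Grip it from above across its diameter; the jar can be carried by it.
- jar_rib (a point): Foot of the rib's outer face, 39 mm from the jar's axis along the jar's x, at the height of its underside.
- jar_mouth (a point): Centre of the jar's rim, 90 mm above its underside. The cap turns about this axis, positive (anticlockwise from above) to loosen: 0.2-0.4 N m, from a sprung seal that pushes it up with 15-22 N. It rises 2 mm, lets go after about 1.1 rad relative to the jar, then lifts straight off; at 1.6 rad it meets the next stop: turn 1.3. Lifted 18 mm from tight, its lower edge is level with the rim.
- nest: Dark steel bracing nest fixed to the bench: base plate 90 x 150 mm (long along y), 8 mm thick; square pocket 66 x 66 mm in 12 mm walls, tops 45 mm above the bench; a 17 mm wide notch through the middle of the +x wall takes the jar's rib. Origin: pocket centre at bench height, z up, x towards the notch. Jar home: underside 8 mm above the bench, x axis along the nest's.
- bearing: Steel ball bearing lying flat, 80 mm across, 22 mm high; origin at the centre of its underside. Leave alone.
- tape_roll: Roll of yellow tape lying flat, 90 mm across, 40 mm high; origin at the centre of its underside. Leave alone.
- carton: Small cardboard carton 90 x 70 x 50 mm; origin at the centre of its underside. Leave alone.
Not all that is in view belongs to the job. Of the things like the cap, leave any that is blue or pink; of the rest the smaller one is meant.

How it is judged (in metres and radians):
On the way, in this order (a step that is already met when the one before it is completed fails the run):
1. the jar, cap still tight, is home in the nest with its rib in the notch (z of jar in the frame of nest below 0.012 m and horizontal distance between jar and nest below 0.006 m and x of jar_rib in the frame of nest above 0.03 m and angle between jar's own z axis and vertical below 0.08 rad and angle between the x axis of cap and the x axis of jar, either way round below 0.5 rad), for 0.2 s.
2. the cap has been turned until its threads let go, with the jar home in the nest (angle between the x axis of cap and the x axis of jar, either way round above 0.95 rad and z of jar in the frame of nest below 0.012 m and horizontal distance between jar and nest below 0.006 m), for 0.1 s.
At the end, for the whole second after the job is handed in: Jar home in the nest (foot within 4 mm of the base plate, 6 mm of centre, rib in notch, tilt < 0.08 rad); fingers hold the cap still, level within 0.15 rad, off the jar, lower edge 4-35 mm above the rim, within 15 mm of its centre, turned 0.9-1.52 rad from tight (z of jar in the frame of nest below 0.012 m and horizontal distance between jar and nest below 0.006 m and x of jar_rib in the frame of nest above 0.03 m and angle between jar's own z axis and vertical below 0.08 rad and z of cap in the frame of jar_mouth between 0.004 and 0.035 m and horizontal distance between cap and jar_mouth below 0.015 m and angle between cap's own z axis and vertical below 0.15 rad and angle between the x axis of cap and the x axis of jar, either way round between 0.9 and 1.52 rad and contact force between the fingers and cap above 1 N and contact force between cap and jar below 0.1 N and linear speed of cap below 0.02 m/s); the arm keeps its last pose, push and grip.
It fails at once if the bearing, the roll of tape or the carton is moved more than 20 mm (distance of any of bearing, tape_roll, carton from where it was at the start of the episode above 0.02 m).
It fails at once if the jar is tipped over (angle between jar's own z axis and vertical above 0.7 rad).
It also fails if it takes over 51 s, if anything falls off the work surface, if the arm or the gripper's body presses on something with over 40 N, if the wrist force passes 120 N, or if a joint passes its speed limit or range.

### The arm

A 6-joint arm with a two-finger parallel gripper is mounted at the origin on the work surface. World frame = base frame: x ahead of the robot, y to its left, z up, the work surface at z = 0. Lengths are in m, angles in degrees, forces in N, time in s.
With the tool pointing down it reaches from about 0.375 to 0.9 m from the base axis. Payload 3.1 kg.
Tool frame: the origin (TCP) lies on the centre line of the jaws, within the pads' length; the fingertips stand 22 mm ahead of it and the grasp point (between the pads) lies 3 mm ahead of it; z points along the fingers, y is the line along which they close (so a half turn about z gives the same grasp; the last joint's range is limited). The gripper opens to 87 mm and grips with 3 to 60 N. Pads are 19 mm wide; open, the fingers measure 117 mm over their backs; the gripper's body (75 mm by 190 mm) begins 51 mm behind the grasp point.
Start: joints at [66.549, 30.224, 82.088, -0, 67.689, -10.227], TCP at [0.143, 0.608, 0.211] pointing down, gripper open.
Joint ranges: [-176.69, 176.69], [-43.24, 126.21], [12.49, 139.97], [-82, 262], [0, 151.66], [-163.58, 163.58]. Speed limits (degrees/s): [159.86, 159.86, 180, 180, 180, 180].

### API

Orientations are given as a 3x3 rotation matrix whose columns are the frame's x, y, z axes.
In Python, from rig import * gives the robot as it stands.
- The arm moves only by the shell command python3 -m jog 'ROWS'. ROWS is text: rows parted by semicolons, each of 7 numbers parted by spaces: the shift along the tool's x, y, z in mm, then the turn, a rotation vector about the tool's x, y, z in rad, then the finger opening in mm, from 0 to 87. In form: tx ty tz ax ay az fingers; .... A call has 1 to 12 rows; each row shifts and turns the commanded pose from where the row before left it, along the tool's axes as they then stand; what a row does not reach is not made up. A row lasts 1/8 s, in which the tool goes at most 62.5 mm and 10.7 degrees, less where a joint would pass 70% of its speed; a pose out of reach is approached as far as the arm can. A call with a gripper value outside its range is refused whole. The fingers move at their own pace and stop on an object; the grip force is fixed at half the most. Time passes only in rows, so rows that do not move let the fingers close. It gives the time, the measured TCP pose, the force, the opening and the grip force at its end, in the units of the state.
- read_state(): the state, without advancing time (a new reading comes with each control period).
- capture(name): name is "scene" or "side" or "wrist"; returns a dict with "color" (420x560x3 uint8, red, green, blue), "camera_matrix" (3x3 intrinsics, pixels), "R" (3x3) and "t" (3): a world point X has camera coordinates R X + t. Camera axes: x right, y down, z forward; pixel columns grow to the right and rows downward; lengths in m; the calibration is good to about 2 mm. A picture is of the moment at which its call begins. There is no depth.
- hand_in(): hands the job in; it is judged then, once.
Trained networks look in the newest picture that a camera, given by its name, has taken for a name from the list of things; names that differ only in an ending like _2 or _b are one class to them, and where a whole thing is asked for, a point or a joint stands for the part that bears it (a point fixed in the world has none). Each returns a list of dicts, best first, with "conf" (0 to 1); they miss things now and then, are a little off and sometimes report something else, mostly with a low value. They report only what shows in the picture. A call takes as long as a camera call. They do not tell look-alikes from the thing itself.
- find_in(camera, target): "at" ([x, y, z] in m, in world coordinates, good to about 4 mm: the middle of the surface that is visible of it).
- trace(camera, target): "pixels" (420x560 bool, what is visible of it).
- place_of(camera, target): "at" ([x, y, z] in m, in world coordinates, good to about 4 mm: a listed point, or the origin of a listed thing).
The state is a dict: "time_s": time; "joint_positions": joint angles; "qvel": joint speeds; "tau": joint torques, N m; "position": TCP position; "tcp_rot": TCP orientation; "force": force on the tool from outside, world axes, zero at the start; "moment": the same for the moment, N m; "opening": opening from 0.0 (shut) to 1.0 (fully open); "grasp_force": force on a finger pad.
Only numpy, scipy, OpenCV 4.12 (cv2) and the standard library are available. Lean on these libraries where they do the work, as an engineer would, in place of code of your own. Each camera call takes 0.05 s, during which the arm holds its last target. There are 200 camera calls.

## Working session

There is one attempt and no reset: what is moved stays moved. The work goes in short steps, Python scripts to look and compute and a shell command to move; the robot and the scene stay as the last step left them, time stands still between calls to the robot, and variables do not carry over. Pictures are saved under pics/ and viewed, at most 10 in all, crops included, and the job is handed in when it is done.

```bash
mkdir -p pics; ls; python3 - <<'E'
from rig import *
import cv2,numpy as np
ims=[]
for c in ["scene","side","wrist"]:
    o=capture(c); cv2.imwrite(f"pics/{c}0.png",o["color"][:,:,::-1])
    for t in ["jar","cap","jar_rib","jar_mouth","nest","bearing","tape_roll","carton"]:
        print(c,t,[(round(d["conf"],2),np.round(d["at"],3).tolist()) for d in place_of(c,t)][:4])
s=read_state(); print(s["time_s"],s["position"],np.round(s["tcp_rot"],3).tolist(),s["force"],s["opening"])
E
```

```text
pics
scene jar [(0.85, [0.597, 0.233, 0.001])]
scene cap [(0.95, [0.623, 0.11, 0.002]), (0.83, [0.598, 0.229, 0.072]), (0.77, [0.487, 0.202, -0.002])]
scene jar_rib [(0.71, [0.61, 0.193, 0.002])]
scene jar_mouth [(0.9, [0.595, 0.227, 0.09])]
scene nest [(0.89, [0.535, -0.182, -0.001])]
scene bearing [(0.57, [0.75, -0.037, 0.002])]
scene tape_roll [(0.69, [0.556, 0.424, 0.001])]
scene carton [(0.97, [0.523, -0.436, -0.004])]
side jar [(0.59, [0.598, 0.233, -0.003])]
side cap [(0.88, [0.489, 0.206, -0.003]), (0.82, [0.62, 0.118, 0.003]), (0.8, [0.702, 0.251, -0.0]), (0.78, [0.601, 0.229, 0.073])]
side jar_rib [(0.87, [0.619, 0.193, -0.001])]
side jar_mouth [(0.87, [0.601, 0.229, 0.094])]
side nest [(0.71, [0.536, -0.179, 0.004]), (0.28, [0.6, 0.23, 0.095])]
side bearing [(0.89, [0.75, -0.034, 0.0])]
side tape_roll [(0.82, [0.558, 0.422, 0.002])]
side carton [(0.71, [0.521, -0.431, -0.003])]
wrist jar []
wrist cap []
wrist jar_rib []
wrist jar_mouth []
wrist nest []
wrist bearing []
wrist tape_roll []
wrist carton []
1.35 [0.1429502  0.60839605 0.2108367 ] [[-0.973, 0.229, -0.0], [0.229, 0.973, -0.0], [-0.0, -0.0, -1.0]] [ 1.03637376  0.89732076 -0.05648744] 1.0013278602283338
```

View pics/scene0.png

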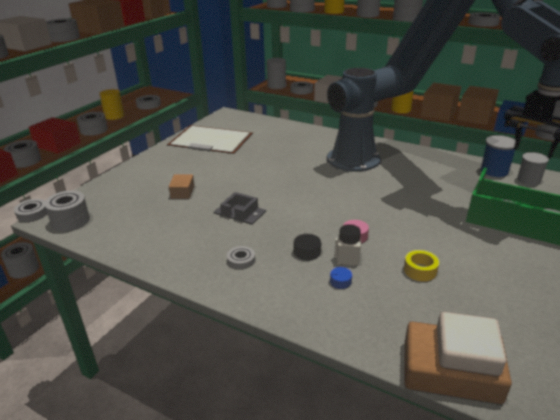

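View pics/side0.png

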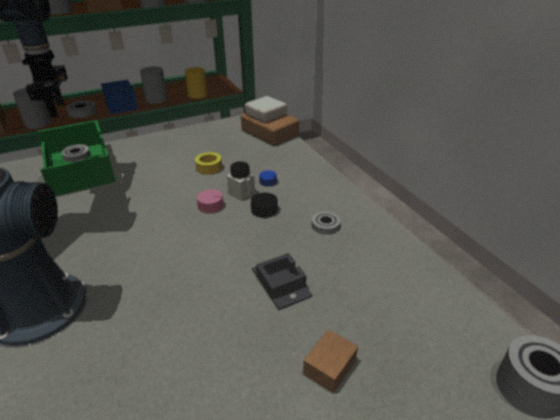

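```bash
cat > h.py <<'E'
from rig import *
import cv2,numpy as np
from scipy.spatial.transform import Rotation as Rn
def go(p,yaw=None):
    """shift in tool axes (mm) and turn about tool z (rad), tool y axis at world yaw deg"""
    s=read_state(); R=np.array(s["tcp_rot"]); d=R.T@(np.array(p)-s["position"])*1000
    y=np.degrees(np.arctan2(R[1,1],R[0,1])); r=None
    if yaw is not None: r=-np.radians((yaw-y+90)%180-90)
    print("shift",d.round(1),"rows>=",np.ceil(np.linalg.norm(d)/62.5),"y-yaw",y.round(2),"turn z",r,"tilt",R[:,2].round(4),"t",s["time_s"],"q6",s["joint_positions"][5])
def proj(o,X):
    c=o["R"]@np.array(X).T+np.array(o["t"])[:,None]; u=o["camera_matrix"]@c; return (u[:2]/u[2]).T
def plane(o,uv,z):
    uv=np.atleast_2d(uv); r=np.linalg.inv(o["camera_matrix"])@np.c_[uv,np.ones(len(uv))].T; r=o["R"].T@r
    C=-o["R"].T@o["t"]; return (C[:,None]+r*((z-C[2])/r[2])).T
E
python3 - <<'E'
from h import *
s=read_state();R=np.array(s["tcp_rot"])
o=capture("wrist"); C=-o["R"].T@o["t"]
print("cam in tool",R.T@(C-s["position"]), "axes\n",(R.T@o["R"].T).round(3),o["camera_matrix"])
im=cv2.imread("pics/scene0.png")[205:305,270:400]; cv2.imwrite("pics/crop.png",cv2.resize(im,None,fx=5,fy=5,interpolation=cv2.INTER_CUBIC))
go([0.55,0.22,0.30])
E
```

```text
cam in tool [ 0.07471588  0.00127424 -0.17321065] axes
 [[-0.001 -0.961 -0.275]
 [ 1.    -0.001 -0.002]
 [ 0.001 -0.275  0.961]] [[365.95922145   0.         275.11075675]
 [  0.         365.95922145 208.25243332]
 [  0.           0.           1.        ]]
shift [-485.1 -285.   -89.2] rows>= 10.0 y-yaw 76.77 turn z None tilt [-0. -0. -1.] t 1.4 q6 -10.224809205415815
```

View pics/crop.png

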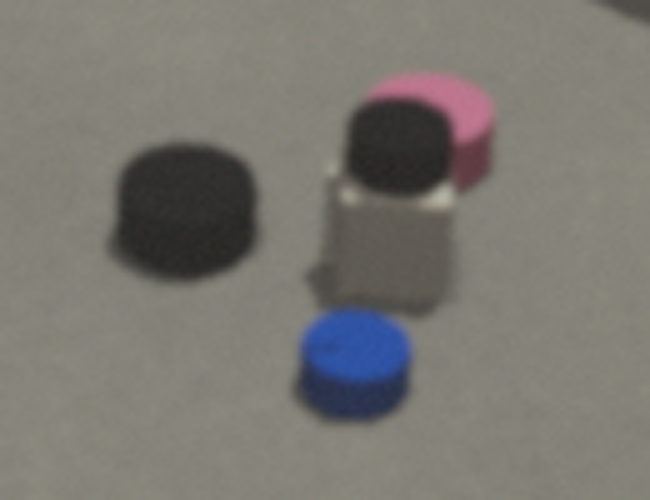

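The cap meant is the black one on the jar, at scene pixel (349,233). The larger black cap is at (307,246), the pink one at (356,231) and the blue one at (341,277), and all three stay put. I'm moving above the jar.

```bash
python3 -m jog '-44 -26 -9 0 0 0 87;-44 -26 -8 0 0 0 87;-44 -26 -8 0 0 0 87;-44 -26 -8 0 0 0 87;-44 -26 -8 0 0 0 87;-44 -26 -8 0 0 0 87;-44 -26 -8 0 0 0 87;-44 -26 -8 0 0 0 87;-44 -26 -8 0 0 0 87;-44 -26 -8 0 0 0 87;-45 -25 -8 0 0 0 87;0 0 0 0 0 0 87'
python3 - <<'E'
from h import *
go([0.55,0.22,0.30])
o=capture("wrist"); cv2.imwrite("pics/w1.png",o["color"][:,:,::-1])
for t in ["jar","cap","jar_rib","jar_mouth"]:
    print(t,[(round(d["conf"],2),np.round(d["at"],4).tolist()) for d in place_of("wrist",t)][:4])
for d in trace("wrist","jar")[:2]:
    m=d["pixels"]; print(d["conf"],m.sum(),np.argwhere(m).mean(0)[::-1])
np.save("pics/m.npy",m)
E
```

```text
time_s: 2.9
position: [0.5532, 0.2173, 0.3004]
tcp_rot: [[-0.972, 0.234, 0.003], [0.234, 0.972, -0.0], [-0.003, 0.001, -1.0]]
force: [-0.0, 0.7, -0.3]
opening: 0.996
grasp_force: 0.0
shift [3.8 1.8 0.4] rows>= 1.0 y-yaw 76.5 turn z None tilt [ 3.1e-03 -2.0e-04 -1.0e+00] t 2.9 q6 -65.77427414391015
jar []
cap [(0.91, [0.5967, 0.2303, 0.0738]), (0.67, [0.6998, 0.248, -0.0007]), (0.61, [0.4862, 0.2019, 0.0029]), (0.55, [0.6259, 0.1101, -0.0004])]
jar_rib []
jar_mouth []
0.82 1102 [288.16787659 188.06442831]
```

View pics/w1.png

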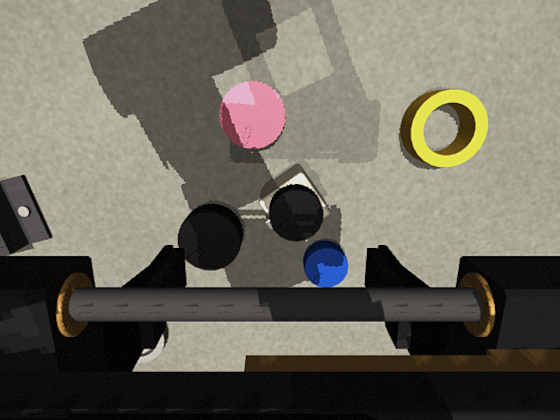

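```bash
python3 - <<'E'
from h import *
im=cv2.imread("pics/w1.png")[150:260,210:360]; im=cv2.resize(im,None,fx=5,fy=5,interpolation=cv2.INTER_CUBIC)
im=(255*(im/255.)**0.45).astype(np.uint8); cv2.imwrite("pics/w1c.png",im)
m=np.load("pics/m.npy"); c,_=cv2.findContours(m.astype(np.uint8),cv2.RETR_EXTERNAL,cv2.CHAIN_APPROX_NONE)
print([cv2.approxPolyDP(k,2,True)[:,0].tolist() for k in c])
E
```

```text
[[[297, 164], [261, 191], [259, 205], [265, 212], [270, 226], [269, 203], [274, 193], [283, 185], [307, 186], [320, 196], [324, 216], [329, 214], [329, 209], [315, 185]]]
```

View pics/w1c.png

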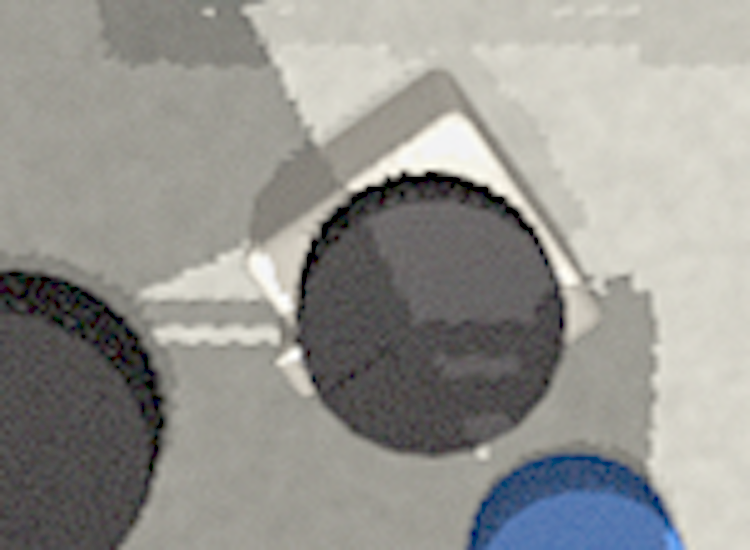

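```bash
python3 - <<'E'
from h import *
from scipy.optimize import least_squares
o=capture("wrist")
uv=np.array([[301,172.4],[259.6,201.6],[330,211],[306.4,240],[265.6,222.4]])
P=plane(o,uv,0.07); print(P.round(4))
# jar frame: x to rib. corners
L=np.array([[-31,-31],[31,-31],[-31,31],[31,31],[39,-6]])/1000
def f(p):
    R=np.array([[np.cos(p[2]),-np.sin(p[2])],[np.sin(p[2]),np.cos(p[2])]]); return R@L.T
for a in ["A"]:
    r=least_squares(lambda p:((f(p).T+p[:2])-P[:,:2]).ravel(),[0.598,0.23,-1.1],loss="soft_l1",f_scale=.002)
    print(r.x[:2],np.degrees(r.x[2]),((f(r.x).T+r.x[:2])-P[:,:2]).round(4).tolist())
for t in ["jar","cap","jar_rib","jar_mouth"]:
    print(t,[(round(d["conf"],2),np.round(d["at"],4).tolist()) for d in place_of("wrist",t)][:1])
# cap top circle
c=plane(o,[[210+432/5,150+325/5]],0.1); print("captop",c)
E
```

```text
[[0.5543 0.2499 0.07  ]
 [0.5765 0.197  0.07  ]
 [0.6057 0.273  0.07  ]
 [0.6343 0.2393 0.07  ]
 [0.6022 0.1978 0.07  ]]
[0.59195725 0.23634062] -64.31028482116385 [[-0.0037, 0.0009], [0.001, -0.002], [0.0007, 0.0048], [-0.0009, -0.0175], [0.0012, 0.0008]]
jar [(0.93, [0.5963, 0.2318, -0.0027])]
cap [(0.92, [0.6001, 0.2304, 0.0726])]
jar_rib []
jar_mouth []
captop [[0.59229274 0.23476779 0.1       ]]
```

```bash
python3 - <<'E'
from h import *
go([0.49,-0.18,0.28])
E
```

```text
shift [ -33.3 -403.6   19.9] rows>= 7.0 y-yaw 76.84 turn z None tilt [ 0.  0. -1.] t 3.45 q6 -65.76615212337698
```

```bash
python3 -m jog '-4 -45 2 0 0 0 87;-4 -45 2 0 0 0 87;-4 -45 2 0 0 0 87;-4 -45 2 0 0 0 87;-4 -45 2 0 0 0 87;-4 -45 2 0 0 0 87;-4 -45 2 0 0 0 87;-4 -45 2 0 0 0 87;-3 -44 2 0 0 0 87;0 0 0 0 0 0 87'
python3 - <<'E'
from h import *
go([0.49,-0.18,0.28])
o=capture("wrist"); cv2.imwrite("pics/w2.png",o["color"][:,:,::-1])
for t in ["nest","carton"]:
    print(t,[(round(d["conf"],2),np.round(d["at"],4).tolist()) for d in place_of("wrist",t)][:1])
c=proj(o,[[0.535,-0.18,0.03]])[0].astype(int); print(c)
x0,y0=max(c[0]-85,0),max(c[1]-75,0); im=o["color"][y0:y0+150,x0:x0+170,::-1]; im=cv2.resize(im,None,fx=4,fy=4,interpolation=cv2.INTER_CUBIC)
im=(255*(im/255.)**0.45).astype(np.uint8); cv2.imwrite("pics/w2c.png",im); print(x0,y0)
E
```

```text
time_s: 4.7
position: [0.4914, -0.184, 0.2818]
tcp_rot: [[-0.973, 0.233, 0.0], [0.233, 0.973, -0.001], [-0.001, -0.001, -1.0]]
force: [0.4, 0.3, -0.5]
opening: 1.0
grasp_force: 0.0
shift [2.3 3.6 1.8] rows>= 1.0 y-yaw 76.54 turn z None tilt [ 3.e-04 -9.e-04 -1.e+00] t 4.7 q6 -109.25087283159843
nest [(0.74, [0.5409, -0.179, 0.0018])]
carton [(0.89, [0.5252, -0.4354, -0.0017])]
[286 203]
201 128
```

View pics/w2c.png

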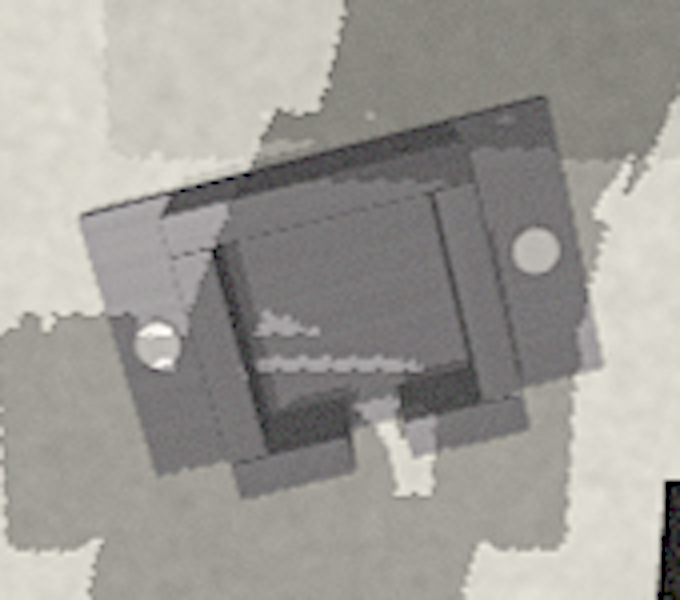

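```bash
python3 - <<'E'
from h import *
from scipy.optimize import least_squares
o=capture("wrist")
k=lambda a:np.array(a)/4+[201,128]-0.4
# nest frame points (mm): plate corners z8, pocket inner corners z45, notch-wall outer corners
uv=k([[80,213],[545,97],[603,367],[157,475],[216,246],[432,190],[481,402],[268,453],[242,497],[529,427]])
L=np.array([[-45,-75,8],[-45,75,8],[45,75,8],[45,-75,8],[-33,-33,45],[-33,33,45],[33,33,45],[33,-33,45],[45,-45,45],[45,45,45]])/1e3
def X(p):
    return Rn.from_euler("z",p[2]).apply(L)+[p[0],p[1],0]
for sel in [range(10),range(4),range(4,10)]:
    s=list(sel); r=least_squares(lambda p:(proj(o,X(p))-uv)[s].ravel(),[.538,-.18,0],loss="soft_l1")
    print(r.x[:2].round(4),np.degrees(r.x[2]).round(2),(proj(o,X(r.x))-uv).round(1)[s].tolist())
print([(round(d["conf"],2),np.round(d["at"],4).tolist()) for d in place_of("wrist","nest")][:1])
E
```

```text
[ 0.537  -0.1753] 1.04 [[-1.0, 0.3], [1.0, -0.7], [0.6, 0.2], [-0.5, 0.2], [-1.6, -0.3], [0.4, -0.4], [0.6, -0.1], [-0.1, 0.1], [-0.7, 0.4], [0.6, 0.6]]
[ 0.5371 -0.1754] 0.99 [[-1.0, 0.3], [1.0, -0.6], [0.6, 0.3], [-0.6, 0.2]]
[ 0.537  -0.1753] 1.12 [[-1.7, -0.3], [0.4, -0.4], [0.6, -0.1], [-0.0, 0.1], [-0.6, 0.4], [0.7, 0.5]]
[(0.86, [0.5371, -0.1798, 0.0041])]
```

```bash
python3 -m jog '-4 46 0 0 0 0 87;-4 46 0 0 0 0 87;-4 46 0 0 0 0 87;-4 46 0 0 0 0 87;-4 46 0 0 0 0 87;-4 46 0 0 0 0 87;-4 46 0 0 0 0 87;-4 46 0 0 0 0 87;-4 46 0 0 0 0 87;-4 43 0 0 0 0 87;0 0 0 0 0 0.178 87;0 0 0 0 0 0.178 87' | head -2
python3 -m jog '0 0 0 0 0 0.178 87;0 0 0 0 0 0.178 87;0 0 0 0 0 0.178 87;0 0 0 0 0 0.178 87;0 0 0 0 0 0.178 87;0 0 0 0 0 0.178 87;0 0 0 0 0 0.178 87;0 0 0 0 0 0.178 87;0 0 0 0 0 0.178 87;0 0 0 0 0 0.178 87;0 0 0 0 0 0.178 87;0 0 0 0 0 0.178 87' | head -2
python3 - <<'E'
from h import *
go([0.638,0.25,0.28])
o=capture("wrist"); cv2.imwrite("pics/w3.png",o["color"][:,:,::-1])
for t in ["jar","cap","jar_rib","jar_mouth"]:
    print(t,[(round(d["conf"],2),np.round(d["at"],4).tolist()) for d in place_of("wrist",t)][:1])
c=proj(o,[[0.597,0.232,0.07]])[0].astype(int); print(c)
x0,y0=max(c[0]-75,0),max(c[1]-60,0); im=o["color"][y0:y0+120,x0:x0+150,::-1]; im=cv2.resize(im,None,fx=5,fy=5,interpolation=cv2.INTER_CUBIC)
im=(255*(im/255.)**0.5).astype(np.uint8); cv2.imwrite("pics/w3c.png",im); print(x0,y0)
E
```

```text
time_s: 6.45
position: [0.634, 0.2569, 0.2815]
time_s: 7.95
position: [0.6341, 0.256, 0.2818]
shift [1.2 7.1 1.8] rows>= 1.0 y-yaw -66.21 turn z None tilt [-4.e-04  1.e-04 -1.e+00] t 7.95 q6 78.8522625497126
jar [(0.71, [0.5962, 0.2312, -0.0007])]
cap [(0.86, [0.6292, 0.1132, -0.001])]
jar_rib [(0.84, [0.6149, 0.1945, 0.0008])]
jar_mouth []
[281 216]
206 156
```

View pics/w3c.png

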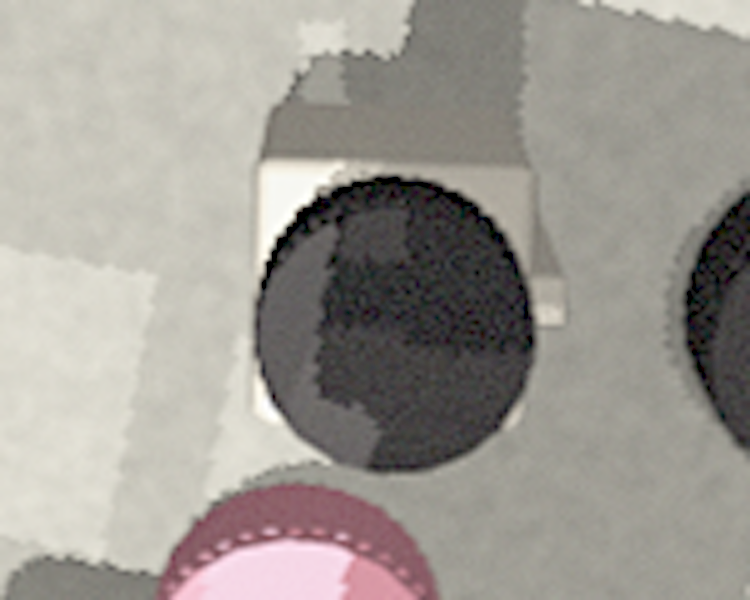

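```bash
python3 - <<'E'
from h import *
from scipy.optimize import least_squares
o=capture("wrist")
k=lambda a:np.array(a)/5+[206,156]-0.4
uv=k([[257,156],[535,166],[566,277],[565,328]])
L=np.array([[-31,-31,70],[31,-31,70],[39,-6,70],[39,6,70]])/1e3
L[:2,:2]*=.99
X=lambda p:Rn.from_euler("z",p[2]).apply(L)+[p[0],p[1],0]
r=least_squares(lambda p:(proj(o,X(p))-uv).ravel(),[.597,.232,-1.17])
print(r.x[:2].round(4),np.degrees(r.x[2]).round(2),(proj(o,X(r.x))-uv).round(1).tolist())
# cap lower-edge/top circles overlay check
for c in [(0.597,.2315),r.x[:2]]:
    a=np.linspace(0,2*np.pi,200); q=np.c_[c[0]+.029*np.cos(a),c[1]+.029*np.sin(a),np.full(200,.1)]; p=(proj(o,q)-[206,156]+.4)*5; print("cap top x",p[:,0].min(),p[:,0].max(),"y",p[:,1].min(),p[:,1].max())
go([0.597,0.232,0.15],-67.5)
E
```

```text
[0.6432 0.2299] -112.47 [[2.7, -7.8], [-14.2, 30.0], [1.4, -1.8], [9.8, -19.2]]
cap top x 238.16967474431064 521.5476969603553 y 214.44013298367463 483.1352466990801
cap top x 337.34542211253154 629.714508673422 y 7.130303267352332 293.0348366956974
shift [-43.8   5.6 131.9] rows>= 3.0 y-yaw -65.84 turn z 0.029026455329685695 tilt [-1.e-04 -0.e+00 -1.e+00] t 8.25 q6 78.39108558303751
```

```bash
python3 - <<'E'
from h import *
from scipy.optimize import least_squares
o=capture("wrist")
k=lambda a:np.array(a)/5+[206,156]-0.4
uv=k([[257,156],[535,166],[566,277],[565,328]])
L=np.array([[-30.7,30.7,70],[30.7,30.7,70],[39,6,70],[39,-6,70]])/1e3
X=lambda p:Rn.from_euler("z",p[2]).apply(L)+[p[0],p[1],0]
r=least_squares(lambda p:(proj(o,X(p))-uv).ravel(),[.597,.232,-1.17])
print(r.x[:2].round(4),np.degrees(r.x[2]).round(2),(proj(o,X(r.x))-uv).round(1).tolist())
E
```

```text
[0.6005 0.23  ] -68.02 [[-0.8, -0.1], [0.5, -0.0], [0.4, -0.0], [-0.1, 0.2]]
```

```bash
python3 -m jog '-11 1.4 33 0 0 0 87;-11 1.4 33 0 0 0 87;-11 1.4 33 0 0 0 87;-11 1.4 33 0 0 0.03 87;0 0 0 0 0 0 87' | head -2
python3 - <<'E'
from h import *
go([0.597,0.232,0.095],-67.5)
E
```

```text
time_s: 8.93
position: [0.5943, 0.2307, 0.1472]
shift [ 3.4 -0.  52.2] rows>= 1.0 y-yaw -67.67 turn z -0.003012269518611456 tilt [-0.0073 -0.0015 -1.    ] t 8.925 q6 78.86596051718296
```

```bash
python3 -m jog '1 0 13 0 0 0 87;1 0 13 0 0 0 87;0 0 13 0 0 0 87;0 0 13 0 0 0 87;0 0 0 0 0 0 87;0 0 0 0 0 0 87'
python3 - <<'E'
from h import *
go([0.597,0.232,0.095],-67.5)
E
```

```text
time_s: 9.68
position: [0.5992, 0.2323, 0.0979]
tcp_rot: [[0.925, 0.379, 0.0], [0.379, -0.925, 0.0], [0.0, 0.0, -1.0]]
force: [0.2, -0.3, -0.1]
opening: 0.996
grasp_force: 0.0
shift [-2.1 -0.6  2.9] rows>= 1.0 y-yaw -67.72 turn z -0.0038205645908322415 tilt [ 3.e-04  1.e-04 -1.e+00] t 9.675 q6 78.96134632476914
```

Lowering 3 mm, then closing.

```bash
python3 -m jog '-2 0 3 0 0 0 87;0 0 0 0 0 0 87;0 0 0 0 0 0 60;0 0 0 0 0 0 40;0 0 0 0 0 0 40;0 0 0 0 0 0 40;0 0 0 0 0 0 40'
python3 - <<'E'
from h import *
go([0.597,0.232,0.095],-67.5); s=read_state(); print(s["force"],s["opening"]*87)
E
```

```text
time_s: 10.55
position: [0.5971, 0.2314, 0.0948]
tcp_rot: [[0.925, 0.379, -0.0], [0.379, -0.925, 0.0], [-0.0, -0.0, -1.0]]
force: [0.0, 0.6, -1.2]
opening: 0.522
grasp_force: 0.0
shift [ 0.1 -0.6 -0.2] rows>= 1.0 y-yaw -67.73 turn z -0.003930793944884828 tilt [-0.  0. -1.] t 10.55 q6 78.92924191422517
[ 0.04625319  0.61709524 -1.20865479] 45.39893417952417
```

```bash
python3 -m jog '0 0 0 0 0 0 40'
python3 - <<'E'
from h import *
a=[]
o=capture("side")["color"][120:230,190:330]; p=capture("scene")["color"][180:290,280:420]
cv2.imwrite("pics/g.png",cv2.resize(np.vstack([o,p]),None,fx=2.7,fy=2.7,interpolation=cv2.INTER_CUBIC)[:,:,::-1])
E
```

```text
time_s: 10.68
position: [0.5971, 0.2315, 0.0948]
tcp_rot: [[0.925, 0.379, -0.0], [0.379, -0.925, -0.0], [-0.0, -0.0, -1.0]]
force: [0.5, 0.4, 0.7]
opening: 0.48
grasp_force: 0.0
```

View pics/g.png

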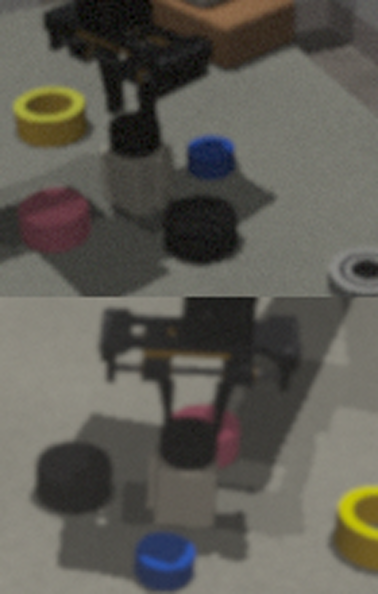

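```bash
python3 - <<'E'
from h import *
S=capture("scene");D=capture("side")
def tri(a,b):
    P=[o["camera_matrix"]@np.c_[o["R"],o["t"]] for o in (S,D)]
    x=cv2.triangulatePoints(P[0],P[1],np.array(a,float)[:,None],np.array(b,float)[:,None]); return (x[:3]/x[3]).ravel()
print(tri([342,227],[245.6,162.6]),tri([360.7,225.6],[232.6,161.5]))
s=read_state();p=np.array(s["position"]);print(p,s["opening"]*87)
R=np.array(s["tcp_rot"])
for y in (-.021,.021):
  for z in (0.022,):
    X=p+R@[0,y,z]; print(X.round(4),proj(S,[X]).round(1),proj(D,[X]).round(1))
for n,o in (("scene",S),("side",D)):
  print(n,"captop",proj(o,[[.597,.232,.1]]).round(1),"shoulder",proj(o,[[.597,.232,.07]]).round(1))
  print([(round(d["conf"],2),np.round(d["at"],4).tolist()) for d in place_of(n,"cap")])
  print([(round(d["conf"],2),np.round(d["at"],4).tolist()) for d in place_of(n,"jar")])
E
```

```text
[0.61413928 0.21119783 0.11416655] [0.58293067 0.25013814 0.10961985]
[0.59710032 0.23143651 0.09483828] 40.11902691102315
[0.5891 0.2509 0.0728] [[358.  238.7]] [[234.  170.3]]
[0.6051 0.212  0.0728] [[342.7 237.8]] [[243.4 174.9]]
scene captop [[351.2 230.2]] shoulder [[350.5 239.1]]
[(0.96, [0.6988, 0.2524, -0.0009]), (0.89, [0.6203, 0.1135, 0.0013]), (0.76, [0.5995, 0.2272, 0.0722]), (0.49, [0.4885, 0.2083, -0.002])]
[(0.74, [0.596, 0.2328, -0.0001])]
side captop [[238.  164.8]] shoulder [[238.6 173.3]]
[(0.87, [0.6238, 0.1155, 0.0004]), (0.69, [0.5966, 0.2274, 0.0738]), (0.63, [0.7015, 0.2513, -0.0052]), (0.55, [0.4909, 0.2064, -0.0016])]
[(0.63, [0.5933, 0.2307, 0.0016])]
```

```bash
python3 - <<'E'
from h import *
g=lambda im:(255*(im/255.)**0.4).astype(np.uint8)
w=cv2.resize(capture("wrist")["color"],(440,330))
r=lambda i,x,y:cv2.resize(i[y:y+60,x:x+72],(360,300),interpolation=cv2.INTER_CUBIC)
a=r(capture("side")["color"],203,130);b=r(capture("scene")["color"],315,195)
im=np.zeros((600,800,3),np.uint8); im[:330,:440]=w; im[:300,440:]=a; im[300:,440:]=b
cv2.imwrite("pics/g2.png",g(im)[:,:,::-1])
E
```

```text
(no output)
```

View pics/g2.png

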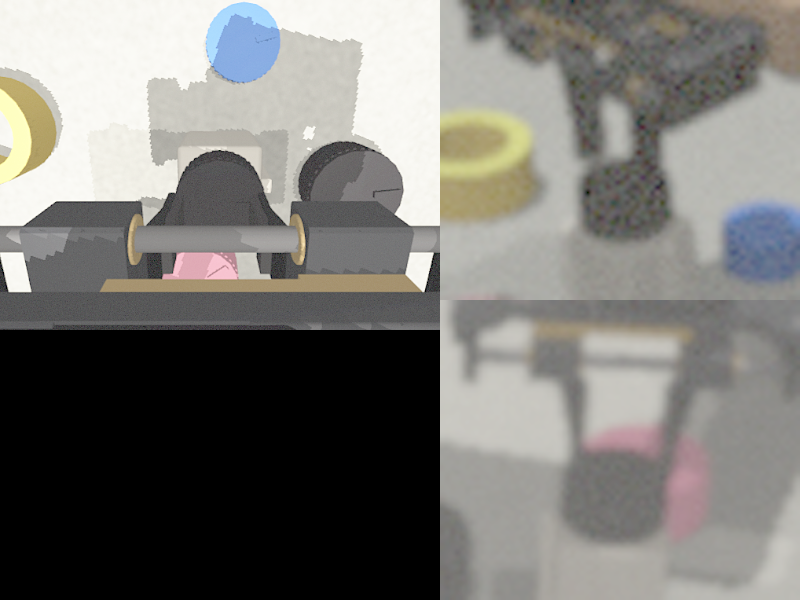

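```bash
for i in 1; do python3 -m jog '0 0 1.5 0 0 0 40;0 0 0 0 0 0 40'; python3 -m jog '0 0 2 0 0 0 40;0 0 0 0 0 0 40'|grep -E "posi|force"; done
```

```text
time_s: 11.48
position: [0.597, 0.2314, 0.0932]
tcp_rot: [[0.925, 0.379, -0.0], [0.379, -0.925, -0.0], [-0.0, -0.0, -1.0]]
force: [-0.3, 0.1, -1.1]
opening: 0.458
grasp_force: 0.0
position: [0.5969, 0.2314, 0.0911]
force: [-0.6, 0.2, -0.2]
grasp_force: 0.0
```

```bash
python3 -m jog '0 0 2 0 0 0 40;0 0 2 0 0 0 40;0 0 0 0 0 0 40'|grep -E "posi|force";python3 - <<'E'
from h import *
for n in ("scene","side"):
  capture(n)
  for t in("cap","jar","jar_mouth"): print(n,t,[(round(d["conf"],2),np.round(d["at"],4).tolist()) for d in place_of(n,t)][:5])
E
```

```text
position: [0.5972, 0.2315, 0.0888]
force: [-1.5, 0.2, 7.9]
grasp_force: 3.8
scene cap [(0.94, [0.7006, 0.2549, 0.0017]), (0.87, [0.6187, 0.111, 0.001]), (0.85, [0.5981, 0.2274, 0.0744]), (0.55, [0.4854, 0.204, 0.0018])]
scene jar [(0.84, [0.5951, 0.231, 0.0007])]
scene jar_mouth [(0.66, [0.5955, 0.2275, 0.0858])]
side cap [(0.77, [0.4898, 0.2057, -0.0027]), (0.59, [0.7005, 0.2518, -0.001]), (0.57, [0.6222, 0.1131, 0.0005]), (0.53, [0.5997, 0.2307, 0.0718])]
side jar [(0.96, [0.5954, 0.2324, 0.0005])]
side jar_mouth [(0.93, [0.6007, 0.2307, 0.0938])]
```

```bash
python3 -m jog '0 0 -12 0 0 0 87;0 0 -4 0 0 0 87;0 0 0 0 0 0 87;0 0 0 0 0 0 87;0 0 0 0 0 0 87;0 0 0 0 0 0 87;0 0 10 0 0 0 87;0 0 10 0 0 0 87;0 0 0 0 0 0 87'; python3 -m jog '0 0 8 0 0 0 87;0 0 8 0 0 0 87;0 0 6 0 0 0 87;0 0 0 0 0 0 87'
```

```text
time_s: 13.62
position: [0.5959, 0.2312, 0.0817]
tcp_rot: [[0.925, 0.379, -0.003], [0.379, -0.925, -0.001], [-0.003, -0.001, -1.0]]
force: [-0.5, -0.9, -0.1]
opening: 0.997
grasp_force: 0.0
time_s: 14.12
position: [0.5966, 0.2313, 0.0606]
tcp_rot: [[0.925, 0.379, -0.001], [0.379, -0.925, -0.0], [-0.001, -0.0, -1.0]]
force: [0.2, -0.5, -0.2]
opening: 1.001
grasp_force: 0.0
```

```bash
python3 -m jog '0 0 -2.5 0 0 0 87;0 0 0 0 0 0 50;0 0 0 0 0 0 50;0 0 0 0 0 0 50;0 0 0 0 0 0 50;0 0 0 0 0 0 50;0 0 0 0 0 0 50'
```

```text
time_s: 15.0
position: [0.5976, 0.231, 0.0641]
tcp_rot: [[0.925, 0.379, 0.001], [0.379, -0.925, -0.001], [0.001, 0.001, -1.0]]
force: [1.3, -3.2, 2.1]
opening: 0.665
grasp_force: 30.0
```

```bash
python3 -m jog '0 0 -8 0 0 0 50;0 0 -20 0 0 0 50;0 0 -25 0 0 0 50;0 0 -25 0 0 0 50;-10 18 -2 0 0 0 50;-23 39 0 0 0 0 50;-23 39 0 0 0 0 50;-23 39 0 0 0 0 50;-23 39 0 0 0 0 50;-23 39 0 0 0 0 50;-23 39 0 0 0 0 50;-23 39 0 0 0 0 50'
python3 -m jog '-23 39 0 0 0 0 50;-15 25 0 0 0 0 50;0 0 0 0 0 -0.15 50;0 0 0 0 0 -0.15 50;0 0 0 0 0 -0.15 50;0 0 0 0 0 -0.15 50;0 0 0 0 0 -0.15 50;0 0 0 0 0 -0.15 50;0 0 0 0 0 -0.15 50;0 0 0 0 0 -0.145 50;0 0 0 0 0 0 50'
python3 - <<'E'
from h import *
go([.537,-.1785,.15],1.04)
for n in ("scene","side","wrist"):
  o=capture(n); cv2.imwrite(f"pics/n_{n}.png",o["color"][:,:,::-1])
  for t in("nest","jar","cap","jar_rib"): print(n,t,[(round(d["conf"],2),np.round(d["at"],4).tolist()) for d in place_of(n,t)][:5])
E
```

```text
time_s: 16.5
position: [0.5468, -0.104, 0.1424]
tcp_rot: [[0.926, 0.378, -0.004], [0.378, -0.926, 0.002], [-0.003, -0.003, -1.0]]
force: [-0.5, 0.2, -5.7]
opening: 0.663
grasp_force: 30.0
time_s: 17.88
position: [0.5364, -0.176, 0.1425]
tcp_rot: [[-0.011, 1.0, -0.003], [1.0, 0.011, 0.002], [0.002, -0.003, -1.0]]
force: [-0.1, -0.2, -4.6]
opening: 0.661
grasp_force: 30.0
shift [-2.5  0.5 -7.5] rows>= 1.0 y-yaw 0.61 turn z -0.007546206180274689 tilt [-0.0032  0.0019 -1.    ] t 17.875 q6 -30.114256196988627
scene nest [(0.69, [0.5379, -0.1832, -0.001]), (0.67, [0.5519, 0.4246, 0.0023])]
scene jar [(0.64, [0.5336, -0.1735, 0.0805])]
scene cap [(0.67, [0.6225, 0.1087, 0.0014]), (0.63, [0.4885, 0.2048, 0.0004]), (0.55, [0.6997, 0.2548, 0.0005]), (0.49, [0.5407, -0.1764, 0.1481])]
scene jar_rib [(0.88, [0.5767, -0.1753, 0.0839])]
side nest [(0.67, [0.5353, -0.1802, 0.0036])]
side jar [(0.64, [0.5325, -0.1715, 0.0783]), (0.4, [0.5797, -0.1753, 0.0781])]
side cap [(0.92, [0.49, 0.2051, -0.0054]), (0.56, [0.5367, -0.1758, 0.1522]), (0.37, [0.6244, 0.1156, 0.0027])]
side jar_rib [(0.63, [0.5839, -0.1743, 0.0811])]
wrist nest []
wrist jar []
wrist cap [(0.72, [0.5385, -0.1774, 0.1501])]
wrist jar_rib [(0.67, [0.578, -0.1726, 0.0844]), (0.37, [0.7514, -0.0344, 0.0002])]
```

```bash
python3 -m jog '-4.5 0.5 10 0 0 -0.005 50;0 0 10 0 0 0 50;0 0 0 0 0 0 50' | head -2
python3 - <<'E'
from h import *
acc={}
for i in range(4):
  for n in ("scene","side"):
    capture(n)
    for t in("nest","jar","jar_rib"):
      for d in place_of(n,t)[:1]: acc.setdefault((n,t),[]).append(d["at"])
for k,v in acc.items():
    v=np.array(v); v=v[np.abs(v-np.median(v,0)).max(1)<.02]; print(k,len(v),v.mean(0).round(4),v.std(0).round(4))
go([.537,-.1785,.1],1.04); print(read_state()["force"])
E
```

```text
time_s: 19.0
position: [0.5377, -0.1803, 0.1223]
('scene', 'nest') 4 [ 0.5355 -0.1834 -0.0019] [0.0009 0.0013 0.0009]
('scene', 'jar') 4 [ 0.5364 -0.1766  0.0601] [0.0004 0.0014 0.0018]
('scene', 'jar_rib') 4 [ 0.5778 -0.1777  0.0625] [0.0024 0.0028 0.0013]
('side', 'nest') 4 [ 0.5363 -0.1777  0.0009] [0.0008 0.0011 0.0013]
('side', 'jar') 4 [ 0.5384 -0.1771  0.06  ] [0.0007 0.0007 0.0013]
('side', 'jar_rib') 4 [ 0.5824 -0.1778  0.059 ] [0.0019 0.0008 0.0011]
shift [ 2.3 -1.8 23.9] rows>= 1.0 y-yaw 1.03 turn z -0.00015775598973913872 tilt [-0. -0. -1.] t 20.6 q6 -30.838619771375118
[ 0.32857381 -0.86318761 -5.09999486]
```

```bash
python3 -m jog '-1.2 -0.5 8 0 0 0 50;0 0 0 0 0 0 50' | grep -E "posi|force"; python3 -m jog '0 0 4 0 0 0 50;0 0 4 0 0 0 50;0 0 0 0 0 0 50' | grep -E "time|posi|force"
python3 - <<'E'
from h import *
s=read_state(); print(s["force"],s["moment"])
E
```

```text
position: [0.5376, -0.1817, 0.1149]
force: [-0.4, 0.1, -5.5]
grasp_force: 30.0
time_s: 21.22
position: [0.5384, -0.1821, 0.1082]
force: [-0.1, 0.5, -1.4]
grasp_force: 30.0
[-0.09501196  0.48192789 -1.39318578] [-0.04438178  0.13824814 -0.01455275]
```

```bash
r(){ python3 -c "
from h import *
s=read_state(); print(s['time_s'],s['position'].round(4),np.round(s['force'],2),np.round(s['moment'],3))"; }
python3 -m jog '0 0 -3 0 0 0 50;0 0 0 0 0 0 50' >/dev/null; r
python3 -m jog '0 0 3.5 0 0 0 50;0 0 0 0 0 0 50' >/dev/null; r
```

```text
21.475 [ 0.5385 -0.182   0.111 ] [-0.45 -0.02 -5.14] [-0.148  0.026  0.024]
21.725 [ 0.5386 -0.1822  0.1081] [-2.35 -1.    1.17] [-0.012  0.191 -0.079]
```

```bash
r(){ python3 -c "
from h import *
s=read_state(); print(s['time_s'],s['position'].round(4),np.round(s['force'],2),np.round(s['moment'],3))"; }
python3 -m jog '-1.5 2 -2.5 0 0 0 50;0 0 0 0 0 0 50' >/dev/null; r
python3 -m jog '0 0 2 0 0 0 50;0 0 2 0 0 0 50;0 0 0 0 0 0 50' >/dev/null; r
```

```text
21.975 [ 0.5406 -0.1836  0.1096] [-0.46 -0.02 -4.58] [-0.089  0.012 -0.019]
22.35 [ 0.5409 -0.1833  0.1083] [-2.19  3.6  12.59] [0.311 0.694 0.028]
```

```bash
r(){ python3 -c "
from h import *
s=read_state(); print(s['time_s'],s['position'].round(4),np.round(s['force'],2),np.round(s['moment'],3),s['opening']*87)"; }
python3 -m jog '-1 2 -3.5 0 0 0 50;0 0 0 0 0 0 50' >/dev/null; r
python3 -m jog '0 0 2 0 0 0 50;0 0 2 0 0 0 50;0 0 0 0 0 0 50' >/dev/null; r
```

```text
22.6 [ 0.5427 -0.1846  0.1091] [-0.36 -0.16 -5.07] [-0.112  0.068  0.021] 57.663700891328524
22.975 [ 0.5431 -0.1844  0.1083] [-2.89  3.12 17.34] [ 0.438  0.911 -0.029] 57.66822295661075
```

```bash
python3 -m jog '0 0 -2 0 0 0 50;0 0 0 0 0 0 50' | grep -E "posi"
python3 - <<'E'
from h import *
g=lambda im:(255*(im/255.)**0.5).astype(np.uint8)
im=np.zeros((600,800,3),np.uint8)
for n,(X,Y,w,h,f) in {"scene":(0,0,80,60,5),"side":(400,0,80,60,5),"wrist":(0,300,200,75,4)}.items():
    o=capture(n); cv2.imwrite(f"pics/h_{n}.png",o["color"][:,:,::-1])
    np.savez(f"pics/h_{n}.npz",K=o["camera_matrix"],R=o["R"],t=o["t"])
    ctr=proj(o,[[.54,-.181,.05]] if n!="wrist" else [[.54,-.14,.03]])[0].astype(int)
    x0,y0=ctr[0]-w//2,ctr[1]-h//2; x0=max(x0,0);y0=max(y0,0); print(n,x0,y0,f)
    c=g(o["color"][y0:y0+h,x0:x0+w]); im[Y:Y+c.shape[0]*f,X:X+c.shape[1]*f]=cv2.resize(c,None,fx=f,fy=f,interpolation=cv2.INTER_CUBIC)
cv2.imwrite("pics/h.png",im[:,:,::-1])
E
```

```text
position: [0.5429, -0.1842, 0.1084]
scene 198 170 5
side 241 237 5
wrist 170 114 4
```

View pics/h.png

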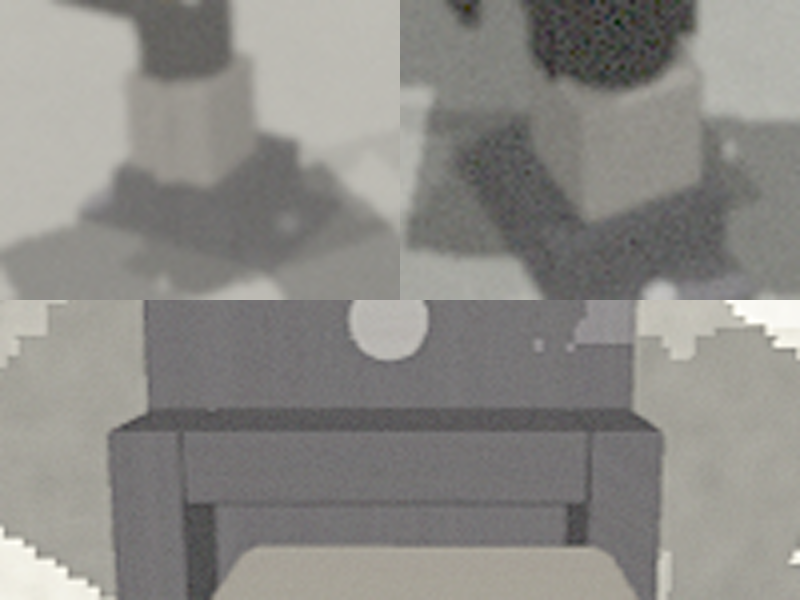

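```bash
cat > r.py <<'E'
from h import *
s=read_state(); print(s['time_s'],s['position'].round(4),np.round(s['force'],2),np.round(s['moment'],3),s['opening']*87)
E
python3 -m jog '5 -5.6 -1.5 0 0 0 50;0 0 0 0 0 0 50;0 0 0 0 0 0 50' >/dev/null; python3 r.py
python3 -m jog '0 0 2 0 0 0 50;0 0 2 0 0 0 50;0 0 0 0 0 0 50' >/dev/null; python3 r.py
```

```text
23.75 [ 0.5361 -0.1792  0.1079] [ 0.1  -0.06 -4.56] [-0.125  0.048 -0.001] 57.51989963669627
24.125 [ 0.5365 -0.1794  0.1044] [-0.55  0.08 -4.82] [-0.111  0.022 -0.04 ] 57.68337763027189
```

```bash
python3 -m jog '0 0 4 0 0 0 50;0 0 4 0 0 0 50;0 0 4 0 0 0 50;0 0 4 0 0 0 50;0 0 0 0 0 0 50' >/dev/null; python3 r.py
python3 -m jog '0 0 4 0 0 0 50;0 0 4 0 0 0 50;0 0 4 0 0 0 50;0 0 2 0 0 0 50;0 0 0 0 0 0 50' >/dev/null; python3 r.py
```

```text
24.75 [ 0.5364 -0.1793  0.0884] [-0.38  0.59 -4.57] [-0.082  0.086  0.002] 57.453295413328064
25.375 [ 0.5366 -0.1794  0.0746] [ 1.35 -0.12 -5.78] [-0.067  0.077 -0.028] 57.53286066054953
```

```bash
python3 -m jog '0 0 2 0 0 0 50;0 0 1.5 0 0 0 50;0 0 0 0 0 0 50' >/dev/null; python3 r.py
python3 -m jog '0 0 1 0 0 0 50;0 0 0 0 0 0 50' >/dev/null; python3 r.py
```

```text
25.75 [ 0.537  -0.1797  0.072 ] [-0.02  0.68  0.51] [0.017 0.218 0.001] 57.597120348670536
26.0 [ 0.5373 -0.1797  0.0718] [0.39 1.47 7.67] [ 0.108  0.523 -0.002] 57.48549618728162
```

```bash
python3 -m jog '0 0 0 0 0 0 50;0 0 0 0 0 0 50;0 0 -0.2 0 0 -0.13 50;0 0 -0.2 0 0 -0.13 50;0 0 -0.2 0 0 -0.13 50;0 0 -0.2 0 0 -0.13 50' ; python3 r.py
python3 -m jog '0 0 -0.2 0 0 -0.13 50;0 0 -0.3 0 0 -0.13 50;0 0 -0.3 0 0 -0.13 50'; python3 r.py
```

```text
time_s: 26.75
position: [0.5381, -0.1803, 0.0727]
tcp_rot: [[-0.515, 0.857, 0.003], [0.857, 0.515, -0.002], [-0.003, 0.002, -1.0]]
force: [-0.1, 1.2, 5.6]
opening: 0.665
grasp_force: 29.9
26.75 [ 0.5381 -0.1803  0.0727] [-0.14  1.16  5.56] [-0.083  0.335 -0.227] 57.865959096733214
time_s: 27.12
position: [0.5385, -0.1803, 0.0735]
tcp_rot: [[-0.802, 0.597, 0.004], [0.597, 0.802, -0.002], [-0.005, 0.001, -1.0]]
force: [0.7, 1.2, 5.0]
opening: 0.662
grasp_force: 30.0
27.125 [ 0.5385 -0.1803  0.0735] [0.66 1.2  5.03] [-0.073  0.089 -0.295] 57.61917778095601
```

```bash
python3 -m jog '0 0 -0.3 0 0 -0.13 50;0 0 -0.2 0 0 -0.1 50' |grep tcp; python3 r.py
python3 -m jog '0 0 -0.2 0 0 -0.08 50;0 0 0 0 0 -0.06 50;0 0 0 0 0 0 50'|grep tcp; python3 r.py
```

```text
tcp_rot: [[-0.917, 0.399, 0.005], [0.399, 0.917, -0.002], [-0.006, 0.0, -1.0]]
27.375 [ 0.5389 -0.1803  0.0746] [ 0.15  3.32 12.95] [ 0.471  0.184 -0.061] 57.55588871188045
tcp_rot: [[-0.963, 0.269, 0.004], [0.269, 0.963, -0.002], [-0.004, -0.001, -1.0]]
27.75 [ 0.5383 -0.1802  0.0746] [0.6  1.79 7.74] [ 0.095  0.09  -0.008] 57.508127170196595
```

```bash
python3 -m jog '0 0 -2 0 0 0 50;0 0 -3 0 0 0 50;0 0 -3 0 0 0 50;0 0 0 0 0 0 50' >/dev/null; python3 r.py
python3 -m jog '0 0 -4 0 0 0 50;0 0 -4 0 0 0 50;0 0 -4 0 0 0 50;0 0 -4 0 0 0 50;0 0 -3 0 0 0 50;0 0 -2 0 0 0 50;0 0 0 0 0 0 50;0 0 0 0 0 0 50;0 0 0 0 0 0 50' |grep tcp; python3 r.py
python3 - <<'E'
from h import *
acc={}
for i in range(3):
  for n in ("scene","side"):
    capture(n)
    for t in("nest","jar","jar_rib","jar_mouth","cap"):
      for d in place_of(n,t)[:5]:
        if np.hypot(d["at"][0]-.537,d["at"][1]+.179)<.06: acc.setdefault((n,t),[]).append(d["at"]); break
for k,v in acc.items(): v=np.array(v); print(k,len(v),v.mean(0).round(4))
E
python3 r.py
```

```text
28.25 [ 0.5367 -0.1796  0.0808] [-0.01 -0.49 -0.46] [ 0.009 -0.035 -0.007] 57.665350919176845
tcp_rot: [[-0.963, 0.269, -0.0], [0.269, 0.963, 0.0], [0.0, 0.0, -1.0]]
29.375 [ 0.5366 -0.1795  0.1015] [-0.22 -0.15 -0.8 ] [-0.001 -0.    -0.02 ] 57.46315940290933
('scene', 'nest') 3 [ 0.537  -0.1843  0.0009]
('scene', 'jar') 3 [ 0.5357 -0.1761  0.0096]
('scene', 'jar_rib') 3 [ 0.5748 -0.1773  0.0096]
('scene', 'jar_mouth') 3 [ 0.5355 -0.1798  0.0966]
('scene', 'cap') 3 [ 0.5384 -0.1816  0.1102]
('side', 'nest') 3 [ 0.535  -0.1786  0.0018]
('side', 'jar') 3 [ 0.5362 -0.1766  0.0074]
('side', 'jar_mouth') 3 [ 0.54   -0.1785  0.1015]
('side', 'cap') 3 [ 0.5377 -0.1791  0.1106]
31.175 [ 0.5367 -0.1795  0.1017] [ 0.13  0.13 -1.83] [ 0.046 -0.037  0.002] 57.81957635254193
```

```bash
python3 -c "
from rig import *
print(hand_in())"
```

```text
the job is handed in; nothing more can be done
None
```

The job is handed in at about 31 s of the 51 s allowed. By the last readings the jar is seated in the nest with its rib in the notch. The cap was turned about 1.28 rad by the gripper and is held level about 12 mm above the rim. No verdict came back from the judging.

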